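# Fold down the hold-down flap and shut the instrument case

## Robot

A 6-joint arm with a two-finger parallel gripper is mounted at the origin on a cart in front of the work surface, level with it; the furniture and walls round the work are solid. World frame = base frame: x ahead of the robot, y to its left, z up, the work surface at z = 0. Lengths are in m, angles in rad, forces in N, time in s.
With the tool pointing down it reaches from about 0.375 to 0.975 m from the base axis. Payload 3.8 kg.
Tool frame: the origin (TCP) lies midway between the tips of the shut fingers; the grasp point (between the pads) lies 19 mm behind it; z points along the fingers, y is the line along which they close (so a half turn about z gives the same grasp; the last joint's range is limited). The gripper opens to 85 mm and grips with 20 to 120 N. Pads are 22 mm wide; open, the fingers measure 114 mm over their backs; the gripper's body (76 mm by 85 mm) begins 54 mm behind the grasp point. The pads swing forward as they close: fully open they stand 13 mm farther back than shut.
Start: joints at [1.257, 0.264, 1.604, -0, 1.274, -0.037], TCP at [0.184, 0.649, 0.231] pointing down, gripper open.
Joint ranges: [-2.63, 2.63], [-0.94, 2.18], [0.31, 2.57], [-1.31, 4.45], [0, 2.66], [-2.55, 2.55]. Speed limits (rad/s): [2.57, 2.57, 3.14, 3.14, 3.14, 3.14].

## Interface

Orientations are given as a rotation vector (axis times angle).
In Python, from workcell import bot gives the robot as it stands.
- The arm moves only by the tool servo_tool, never from a script. Its argument "series" is a list of rows, each a list of 7 numbers: the shift along the world's x, y, z in units of 0.15 m (1.0 is 0.15 m), then the turn, a rotation vector about the world's x, y, z in units of 180 degrees (1.0 is 180 degrees), then the closure, from 0 (fully open) to 1 (shut). A call has 1 to 20 rows; each row is the pose to reach, as a shift and turn from the pose commanded when the call began, turning the shorter way round; what a row does not reach only later rows make up. A row lasts 1/10 s, in which the tool goes at most 50 mm and 8.59 degrees, less where a joint would pass 70% of its speed; a pose out of reach is approached as far as the arm can. A call with a number of a shift or a turn outside -1 to 1 is refused whole. A call with a gripper value outside its range is refused whole. The fingers move at their own pace and stop on an object; "newtons" is the grip in N (left out, the last holds). Time passes only in rows, so rows that repeat a pose let the fingers close. It gives the time, the measured TCP pose, the force, the opening and the grip force at its end, in the units of the state.
- bot.read_state(): the state, without advancing time (a new reading comes with each control period).
- bot.read_camera(name): name is "scene" or "top" or "wrist"; returns the picture (384x512x3 uint8, red, green, blue); there is no depth.
- bot.camera_info(name): a dict with "vertical_fov" (degrees; the focal length in pixels is half the picture's height over the tangent of half this angle, whatever the lens; pixels are square), "cx", "cy" (the principal point, pixels), "dist" ([k1, k2, p1, p2, k3] as OpenCV has them; the pictures are not rectified), "R" (3x3) and "t" (3): a world point X has camera coordinates R X + t. Camera axes: x right, y down, z forward; pixel columns grow to the right and rows downward; lengths in m; the calibration is good to about 2 mm. A picture is of the moment at which its call begins: read the wrist's pose just before it. camera_info takes no time and is no camera call; for the wrist camera it gives the pose at the moment of the call.
- bot.finish_job(): hands the job in; it is judged then, once.
Trained networks look in the newest picture that a camera, given by its name, has taken for a name from the list of things; names that differ only in an ending like _2 or _b are one class to them, and where a whole thing is asked for, a point or a joint stands for the part that bears it (a point fixed in the world has none). Each returns a list of dicts, best first, with "score" (0 to 1); they miss things now and then, are a little off and sometimes report something else, mostly with a low value. They report only what shows in the picture. A call takes as long as a camera call.
- bot.recognise(target, camera): "box" ([left, top, right, bottom] as shares, 0 to 1, of the picture: columns of its width, rows of its height, round what is visible of it).
- bot.trace(target, camera): "mask" (384x512 bool, what is visible of it) and "box" ([left, top, right, bottom] as shares, 0 to 1, of the picture: columns of its width, rows of its height, round what is visible of it).
- bot.mark_of(target, camera): "at" ([row, column] as shares, 0 to 1, of the picture: columns of its width, rows of its height: a listed point, or the origin of a listed thing).
The state is a dict: "time": time; "q": joint angles; "joint_vel": joint speeds; "joint_torque": joint torques, N m; "tool_pos": TCP position; "tcp_rot": TCP orientation; "wrist_force": force on the tool from outside, world axes, zero at the start; "torque": the same for the moment, N m; "width": opening from 0.0 (shut) to 1.0 (fully open); "grip_force": force on a finger pad.
Only numpy, scipy, OpenCV 4.12 (cv2) and the standard library are available. Lean on these libraries where they do the work, as an engineer would, in place of code of your own. Each camera call takes 0.05 s, during which the arm holds its last target. There are 200 camera calls.

## Task

Close up the open grey instrument case: first push the upright metal hold-down flap at its side wall all the way down, so that it lies flat over the spool in the case, and only then swing the lid fully shut over it, without slamming it. Do all of it by pushing with the fingers: pick nothing up, and leave the things in the case and beside it where they are.

Things in the scene. Friction and masses are not known exactly. Their poses are not given: they have to be found in the camera images.
- case: open grey plastic instrument case, fixed to the worktop, 170 mm (its x) by 240 mm (its y), walls 6 mm thick, rim 62 mm above the worktop, inner floor at 6 mm. Origin: centre of the underside. Its x axis points from the front wall (black carrying handle, stands out 20 mm) to the back wall where the lid is hinged; y points to the side where the flap is hinged; z up
- flap (a joint): the flap's hinge angle in rad: 0 folded flat (its upper face then 10 mm below the rim), about 1.57 upright; its own stop is at 0. The hinge has friction: the flap stays where it is left, moves with 1 to 2 N near its free edge
- flap_hinge (a point): middle of the flap's hinge line, which runs along the case's x, 106 mm from the case's middle on its +y side and 50 mm above the worktop. The flap is a plain aluminium plate, 60 mm along the hinge, 4 mm thick (2 mm either side of the hinge line), with a black rubber pad on its under face, reaching 78 mm from the hinge line. Folded down it points to the case's -y; upright it points up. It is pushed from the +y side, on the face that ends up on top
- flap_edge (a point): middle of the flap's free edge, on the face that is on top when folded: 78 mm from the hinge line
- lid (a joint): the lid's hinge angle in rad: 0 shut, about 1.57 standing upright, at most 1.75. The hinge is stiff: the lid stays where it is left at any angle and must be pushed the whole way, 2 to 5 N near its free edge
- lid_hinge (a point): middle of the lid's hinge line, which runs along the case's y, 87 mm from the case's middle on its +x side and 62 mm above the worktop. The lid is a flat grey plate 246 mm along the hinge, reaching 175 mm from the hinge line; its outer face lies 12 mm from the plane through the hinge line (so 74 mm above the worktop when shut, with flat ribs 2 mm high that are not solid). Shut it points to the case's -x. It is pushed on the outer face, from behind the open lid
- lid_edge (a point): middle of the lid's free edge, on the outer face: 175 mm from the hinge line
- tin_mid (a point): round lidded tin, 62 mm across and 30 mm high, loose in the half of the case away from the flap's hinge; this point is its centre. To be left alone
- spool_mid (a point): small flanged spool, 50 mm across and 14 mm high, loose in the case where the flap comes to lie over it; this point is its centre. To be left alone
- bottle_mid (a point): brown glass bottle with a black cap, 58 mm across and 130 mm high, loose beside the case; this point is its centre. To be left alone
- dish_mid (a point): clear petri dish, 60 mm across and 14 mm high, loose beside the case; this point is its centre. To be left alone

How it is judged:
By the outcome, as a careful person would: the job done as asked, in the order asked, and still so for the second after the job is handed in, with the robot touching nothing.
It also fails if it takes over 51 s, if anything falls off the work surface, if the arm or the gripper's body presses on something with over 40 N, if the wrist force passes 120 N, or if a joint passes its speed limit or range.

## Working session

There is one attempt and no reset: what is moved stays moved. The work goes in short steps, Python scripts to look and compute and a tool call to move; the robot and the scene stay as the last step left them, time stands still between calls to the robot, and variables do not carry over. Pictures are saved under pics/ and viewed, at most 10 in all, crops included, and the job is handed in when it is done.

Besides the shell and the picture viewer there is one more tool, called after "Emit:" in YAML: its name, and indented under it one key for each argument. servo_tool: Moves the arm, as the interface text tells. Shifts and turns lie within -1 to 1; 1 stands for 0.15 m of shift or 180 degrees of turn. Its arguments: {"type":"object","properties":{"series":{"type":"array","items":{"type":"array","items":{"type":"number"}}},"newtons":{"type":"number"}},"required":["series"]}

```bash
mkdir -p pics; cat > h.py <<'E'
import numpy as np, cv2
from workcell import bot
def K(n):
    i=bot.camera_info(n); f=192/np.tan(np.radians(i["vertical_fov"])/2)
    return np.array([[f,0,i["cx"]],[0,f,i["cy"]],[0,0,1]]),np.array(i["dist"],float),np.array(i["R"]),np.array(i["t"])
def ray(n,at):
    k,d,R,t=K(n); p=cv2.undistortPoints(np.array([[[at[1]*512,at[0]*384]]],float),k,d)[0,0]
    return -R.T@t, R.T@np.array([p[0],p[1],1])
def atz(n,at,z):
    c,v=ray(n,at); return c+v*(z-c[2])/v[2]
def proj(n,X):
    k,d,R,t=K(n); return cv2.projectPoints(np.array(X,float).reshape(-1,3),cv2.Rodrigues(R)[0],t,k,d)[0].reshape(-1,2)
E
cat > a.py <<'E'
from h import *
s=bot.read_state(); print(s["tool_pos"],s["tcp_rot"],s["time"])
Z=dict(case=0,flap_hinge=.05,lid_hinge=.062,tin_mid=.021,spool_mid=.013,bottle_mid=.065,dish_mid=.007,flap_edge=.128,lid_edge=.237)
for n in ["scene","top"]:
    im=bot.read_camera(n); cv2.imwrite(f"pics/{n}0.png",im[:,:,::-1])
    for o,z in Z.items():
        for r in bot.mark_of(o,n)[:1]: print(n,o,round(r["score"],2),np.round([r["at"][1]*512,r["at"][0]*384],0),np.round(atz(n,r["at"],z),3))
E
python3 a.py
```

```text
[0.18425289 0.64862218 0.22996829] [-0.43333577 -3.11120474  0.00340534] 0.0
scene case 0.75 [257. 242.] [0.462 0.034 0.   ]
scene flap_hinge 0.72 [227. 211.] [0.45  0.133 0.05 ]
scene lid_hinge 0.57 [279. 202.] [0.562 0.053 0.062]
scene tin_mid 0.83 [285. 244.] [ 0.49  -0.033  0.021]
scene spool_mid 0.85 [242. 230.] [0.454 0.082 0.013]
scene bottle_mid 0.87 [186. 192.] [0.411 0.254 0.065]
scene dish_mid 0.91 [332. 279.] [ 0.493 -0.175  0.007]
scene flap_edge 0.64 [225. 189.] [0.44  0.125 0.128]
scene lid_edge 0.72 [283. 145.] [0.558 0.049 0.237]
top case 0.97 [296. 207.] [0.465 0.029 0.   ]
top flap_hinge 0.66 [262. 211.] [0.452 0.128 0.05 ]
top lid_hinge 0.64 [290. 176.] [0.55  0.046 0.062]
top tin_mid 0.63 [315. 195.] [ 0.497 -0.029  0.021]
top spool_mid 0.75 [273. 211.] [0.453 0.095 0.013]
top bottle_mid 0.93 [221. 227.] [0.409 0.244 0.065]
top dish_mid 0.87 [363. 192.] [ 0.503 -0.173  0.007]
top flap_edge 0.62 [261. 210.] [0.454 0.128 0.128]
top lid_edge 0.55 [294. 157.] [0.573 0.046 0.237]
```

View pics/scene0.png

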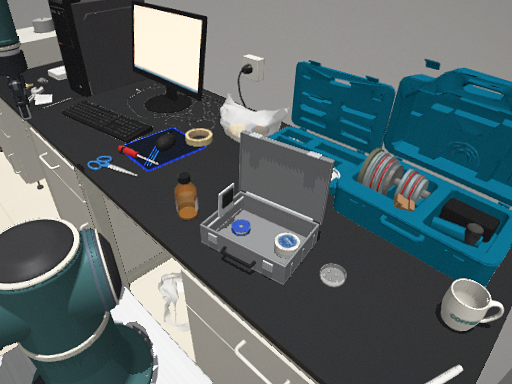

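View pics/top0.png

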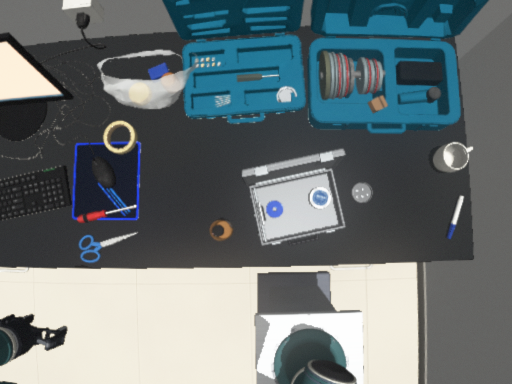

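The pictures show the case open at about (265, 235) in scene and (296, 207) in top. The lid and flap are upright, with the bottle on the flap side and the dish on the far side. Next I fit the case pose and both hinge angles to all the marks and overlay the result.

```bash
cat > fit.py <<'E'
from h import *
from scipy.optimize import least_squares
import sys
def pts(p):
    x,y,w,f,l=p; c,s=np.cos,np.sin
    # flap: direction from hinge (-y cos f, z sin f), top-face normal (y sin f, z cos f)
    L=dict(case=[0,0,0],flap_hinge=[0,.106,.05],lid_hinge=[.087,0,.062],
     flap_edge=[0,.106-.078*c(f)+.002*s(f),.05+.078*s(f)+.002*c(f)],
     lid_edge=[.087-.175*c(l)+.012*s(l),0,.062+.175*s(l)+.012*c(l)])
    for i,(a,b) in enumerate([(-1,-1),(1,-1),(1,1),(-1,1)]): L[f"c{i}"]=[a*.085,b*.12,.062]
    for i,b in enumerate([-.123,.123]): q=L["lid_edge"]; L[f"l{i}"]=[q[0],b,q[2]]
    for i,b in enumerate([-.03,.03]): q=L["flap_edge"]; L[f"f{i}"]=[b,q[1],q[2]]; L[f"g{i}"]=[b,.106,.05]
    R=np.array([[c(w),-s(w),0],[s(w),c(w),0],[0,0,1]])
    return {k:R@np.array(v)+[x,y,0] for k,v in L.items()}
if __name__=="__main__":
    obs=[]
    for n in ["scene","top"]:
        im=bot.read_camera(n)
        for o in ["case","flap_hinge","lid_hinge","flap_edge","lid_edge"]:
            for r in bot.mark_of(o,n)[:1]:
                if r["score"]>.4: obs.append((n,o,np.array([r["at"][1]*512,r["at"][0]*384])))
    fun=lambda p:np.concatenate([proj(n,pts(p)[o])[0]-u for n,o,u in obs])
    r=least_squares(fun,[.464,.031,.19,1.5,1.5],loss="soft_l1"); p=r.x
    print(np.round(p,3)); print([(n,o,np.round(proj(n,pts(p)[o])[0]-u,1).tolist()) for n,o,u in obs])
    out=[]
    for n,(x0,y0) in dict(scene=(180,120),top=(215,125)).items():
        im=bot.read_camera(n)[:,:,::-1][y0:y0+150,x0:x0+160]; im=cv2.resize(im,None,fx=2.5,fy=2.5,interpolation=cv2.INTER_CUBIC)
        for k,v in pts(p).items():
            u=(proj(n,v)[0]-[x0,y0]+.5)*2.5
            cv2.circle(im,(int(u[0]),int(u[1])),2,(0,0,255) if k[0]=='c' else (0,255,0) if k[0] in 'fg' else (255,0,255),-1)
        out.append(im)
    cv2.imwrite("pics/"+sys.argv[1],np.hstack(out))
E
python3 fit.py ov1.png
```

```text
[0.462 0.033 0.142 1.512 1.611]
[('scene', 'case', [1.6, -1.5]), ('scene', 'flap_hinge', [-0.3, 1.0]), ('scene', 'lid_hinge', [-1.0, 0.7]), ('scene', 'flap_edge', [0.7, -0.0]), ('scene', 'lid_edge', [0.7, -0.2]), ('top', 'case', [0.4, 0.8]), ('top', 'flap_hinge', [-4.0, -2.5]), ('top', 'lid_hinge', [2.7, -0.7]), ('top', 'flap_edge', [-0.3, 3.8]), ('top', 'lid_edge', [-1.0, 0.6])]
```

View pics/ov1.png

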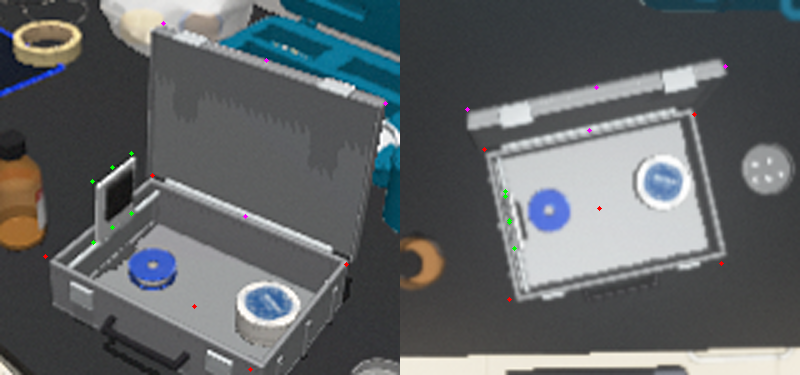

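The overlay shows a slightly larger yaw is needed: the rim corners in the top crop are at (487,153), (687,108), (722,255) and (517,299). I refit with the corners I picked.

```bash
cat > b.py <<'E'
from fit import *
C={"top":dict(c2=(487,152),c1=(690,107),c0=(723,256),c3=(517,299),l0=(724,66),l1=(468,113)),
"scene":dict(c3=(51,261),c2=(151,180),c1=(348,262),l0=(386,102),l1=(152,28),f1=(135,157),f0=(97,182))}
o={"top":(215,125),"scene":(180,120)}
obs=[(n,k,np.array(u)/2.5+o[n]-.5) for n in C for k,u in C[n].items()]
fun=lambda p:np.concatenate([proj(n,pts(p)[k])[0]-u for n,k,u in obs])
p=least_squares(fun,[.464,.031,.19,1.5,1.5],loss="soft_l1").x
print(np.round(p,3)); print([(n,k,np.round(proj(n,pts(p)[k])[0]-u,1).tolist()) for n,k,u in obs])
for k,v in pts(p).items(): print(k,np.round(v,3))
E
python3 b.py
```

```text
[0.465 0.016 0.181 1.634 1.57 ]
[('top', 'c2', [-155.8, -0.4]), ('top', 'c1', [-153.7, 0.3]), ('top', 'c0', [-153.8, -0.1]), ('top', 'c3', [-155.6, 0.3]), ('top', 'l0', [-154.0, -0.1]), ('top', 'l1', [-154.1, 2.2]), ('scene', 'c3', [2.7, 2.3]), ('scene', 'c2', [3.8, 0.6]), ('scene', 'c1', [5.3, 2.0]), ('scene', 'l0', [4.7, 2.7]), ('scene', 'l1', [5.8, 1.1]), ('scene', 'f1', [-0.3, 0.3]), ('scene', 'f0', [-0.1, 1.9])]
case [0.465 0.016 0.   ]
flap_hinge [0.446 0.121 0.05 ]
lid_hinge [0.55  0.032 0.062]
flap_edge [0.445 0.127 0.128]
lid_edge [0.562 0.034 0.237]
c0 [ 0.403 -0.117  0.062]
c1 [ 0.57  -0.086  0.062]
c2 [0.527 0.15  0.062]
c3 [0.36  0.119 0.062]
l0 [ 0.584 -0.087  0.237]
l1 [0.54  0.155 0.237]
f0 [0.415 0.122 0.128]
g0 [0.416 0.115 0.05 ]
f1 [0.474 0.133 0.128]
g1 [0.475 0.126 0.05 ]
```

Top coordinates need the 400 px panel offset removed.

```bash
sed -i 's/"top":(215,125),"scene"/"top":(55,125),"scene"/' b.py; python3 b.py
```

```text
[0.465 0.03  0.183 1.48  1.574]
[('top', 'c2', [-0.8, -0.3]), ('top', 'c1', [1.4, 0.3]), ('top', 'c0', [1.4, -0.1]), ('top', 'c3', [-0.5, 0.5]), ('top', 'l0', [0.0, -0.4]), ('top', 'l1', [-0.1, 2.1]), ('scene', 'c3', [-0.9, -0.4]), ('scene', 'c2', [0.2, -1.5]), ('scene', 'c1', [0.7, -0.8]), ('scene', 'l0', [-0.3, 0.1]), ('scene', 'l1', [2.0, -0.8]), ('scene', 'f1', [-0.2, -0.4]), ('scene', 'f0', [-0.0, 1.2])]
case [0.465 0.03  0.   ]
flap_hinge [0.446 0.134 0.05 ]
lid_hinge [0.55  0.046 0.062]
flap_edge [0.447 0.129 0.128]
lid_edge [0.563 0.048 0.237]
c0 [ 0.403 -0.103  0.062]
c1 [ 0.57  -0.072  0.062]
c2 [0.527 0.164 0.062]
c3 [0.36  0.133 0.062]
l0 [ 0.585 -0.073  0.237]
l1 [0.54  0.169 0.237]
f0 [0.417 0.124 0.128]
g0 [0.416 0.129 0.05 ]
f1 [0.476 0.135 0.128]
g1 [0.475 0.14  0.05 ]
```

Emit:
servo_tool:
  series:
    - [0.55, -0.95, 0.05, 0, 0, 0.146, 1]
    - [0.55, -0.95, 0.05, 0, 0, 0.146, 1]
    - [0.55, -0.95, 0.05, 0, 0, 0.146, 1]
    - [0.55, -0.95, 0.05, 0, 0, 0.146, 1]
    - [0.55, -0.95, 0.05, 0, 0, 0.146, 1]

```text
time: 2.2
tool_pos: [0.2682, 0.505, 0.2393]
tcp_rot: [-0.28, 3.128, 0.0]
wrist_force: [0.7, 0.7, -0.7]
width: 0.141
grip_force: 0.0
```

Emit:
servo_tool:
  series:
    - [0.55, -0.95, 0, 0, 0, 0, 1]
    - [0.55, -0.95, 0, 0, 0, 0, 1]
    - [0.55, -0.95, 0, 0, 0, 0, 1]
    - [0.55, -0.95, 0, 0, 0, 0, 1]

```text
time: 2.6
tool_pos: [0.3507, 0.3622, 0.2389]
tcp_rot: [-0.281, 3.128, -0.001]
wrist_force: [-0.3, -0.2, 0.4]
width: 0.003
grip_force: 0.0
```

Emit:
servo_tool:
  series:
    - [0.5, -0.9, 0, 0, 0, 0, 1]
    - [0.5, -0.9, 0, 0, 0, 0, 1]
    - [0.5, -0.9, 0, 0, 0, 0, 1]
    - [0.5, -0.9, 0, 0, 0, 0, 1]
    - [0.5, -0.9, 0, 0, 0, 0, 1]

```text
time: 3.1
tool_pos: [0.4252, 0.2294, 0.239]
tcp_rot: [-0.281, 3.129, 0.002]
wrist_force: [0.1, -0.2, 0.1]
width: 0.002
grip_force: 0.0
```

Emit:
servo_tool:
  series:
    - [0.08, -0.33, 0, 0, 0, 0, 1]
    - [0.08, -0.33, 0, 0, 0, 0, 1]
    - [0.08, -0.33, -0.3, 0, 0, 0, 1]
    - [0.08, -0.33, -0.6, 0, 0, 0, 1]
    - [0.08, -0.33, -0.86, 0, 0, 0, 1]
    - [0.08, -0.33, -0.86, 0, 0, 0, 1]

```text
time: 3.7
tool_pos: [0.4308, 0.1801, 0.1041]
tcp_rot: [0.287, -3.116, 0.003]
wrist_force: [-1.9, -0.9, 0.5]
width: 0.001
grip_force: 0.0
```

```bash
python3 - <<'E'
from fit import *
s=bot.read_state();print(s["tool_pos"],s["wrist_force"])
a=bot.read_camera("scene")[100:260,150:330,::-1];b=bot.read_camera("wrist")[:,:,::-1]
cv2.imwrite("pics/c1.png",np.hstack([cv2.resize(a,(432,384)),b[:, 72:440]]))
p=[.465,.03,.183,1.48,1.574]
# flap TCP path: contact of finger (half t=.0145) at radius r
c,s=np.cos,np.sin
E
```

```text
[0.43076024 0.1801305  0.10408397] [-1.89250143 -0.89071375  0.46292794]
```

View pics/c1.png

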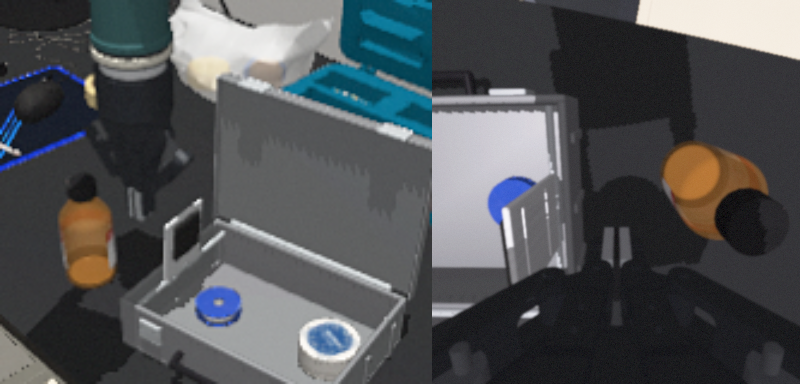

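The fingers (scene crop 137,200) stand between the flap and the bottle, clear of both. Now I push the flap along its arc.

Emit:
servo_tool:
  series:
    - [0.02, -0.09, 0, 0, 0, 0, 1]
    - [0.03, -0.18, 0, 0, 0, 0, 1]
    - [0.05, -0.27, 0, 0, 0, 0, 1]
    - [0.06, -0.31, -0.01, 0, 0, 0, 1]
    - [0.065, -0.355, -0.02, 0, 0, 0, 1]
    - [0.075, -0.4, -0.04, 0, 0, 0, 1]
    - [0.08, -0.44, -0.07, 0, 0, 0, 1]
    - [0.09, -0.48, -0.1, 0, 0, 0, 1]
    - [0.095, -0.51, -0.13, 0, 0, 0, 1]
    - [0.095, -0.51, -0.13, 0, 0, 0, 1]

```text
time: 4.8
tool_pos: [0.45, 0.1026, 0.0892]
tcp_rot: [0.284, -3.127, 0.001]
wrist_force: [-0.3, 0.7, 0.1]
width: 0.004
grip_force: 0.0
```

Emit:
servo_tool:
  series:
    - [0.005, -0.025, -0.04, 0, 0, 0, 1]
    - [0.01, -0.05, -0.08, 0, 0, 0, 1]
    - [0.013, -0.072, -0.123, 0, 0, 0, 1]
    - [0.016, -0.09, -0.165, 0, 0, 0, 1]
    - [0.018, -0.1, -0.2, 0, 0, 0, 1]
    - [0.02, -0.11, -0.23, 0, 0, 0, 1]
    - [0.022, -0.12, -0.25, 0, 0, 0, 1]
    - [0.022, -0.12, -0.26, 0, 0, 0, 1]
    - [0.022, -0.12, -0.27, 0, 0, 0, 1]
    - [0.022, -0.12, -0.27, 0, 0, 0, 1]

```text
time: 5.8
tool_pos: [0.4537, 0.0852, 0.0516]
tcp_rot: [0.286, -3.127, 0.0]
wrist_force: [-7.2, -1.4, 18.2]
width: -0.002
grip_force: 9.3
```

```bash
python3 - <<'E'
from fit import *
s=bot.read_state();print(s["tool_pos"],s["wrist_force"])
a=bot.read_camera("scene")[150:300,180:340,::-1];b=bot.read_camera("wrist")[:,:,::-1]
cv2.imwrite("pics/c2.png",np.hstack([cv2.resize(a,(410,384)),b[:, 72:440]]))
E
```

```text
[0.45368405 0.08521465 0.05160822] [-7.22993485 -1.35832758 18.24945766]
```

View pics/c2.png

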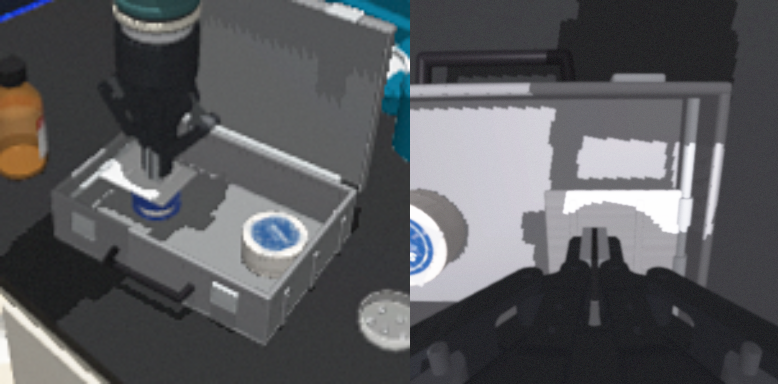

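The flap lies flat on its stop, with the fingers pressing at 18 N. The spool and tin are in place. Now I rise and cross over the lid.

Emit:
servo_tool:
  series:
    - [0, 0, 0.2, 0, 0, 0, 1]
    - [0, 0, 0.6, 0, 0, 0, 1]
    - [0, 0, 1, 0, 0, 0, 1]
    - [0, 0, 1, 0, 0, 0, 1]

```text
time: 6.3
tool_pos: [0.4566, 0.0855, 0.2051]
tcp_rot: [-0.285, 3.121, -0.0]
wrist_force: [0.4, 0.3, 0.3]
width: -0.002
grip_force: 0.0
```

Emit:
servo_tool:
  series:
    - [0, 0, 0.4, 0, 0, 0, 1]
    - [0, 0, 0.75, 0, 0, 0, 1]
    - [0, 0, 0.75, 0, 0, 0, 1]
    - [0.35, -0.07, 0.75, 0, 0, 0, 1]
    - [0.7, -0.13, 0.75, 0, 0, 0, 1]
    - [1, -0.2, 0.75, 0, 0, 0, 1]
    - [1, -0.2, 0.75, 0, 0, 0, 1]
    - [1, -0.2, 0.75, 0, 0, 0, 1]

```text
time: 7.1
tool_pos: [0.6041, 0.0548, 0.3098]
tcp_rot: [0.283, -3.124, -0.0]
wrist_force: [-0.5, -0.1, 0.4]
width: 0.001
grip_force: 0.0
```

Emit:
servo_tool:
  series:
    - [0, 0, -0.3, 0, 0, 0, 1]
    - [0, 0, -0.65, 0, 0, 0, 1]
    - [0, 0, -0.65, 0, 0, 0, 1]
    - [-0.07, -0.013, -0.65, 0, 0, 0, 1]
    - [-0.14, -0.026, -0.65, 0, 0, 0, 1]
    - [-0.2, -0.038, -0.65, 0, 0, 0, 1]
    - [-0.25, -0.046, -0.65, 0, 0, 0, 1]
    - [-0.3, -0.055, -0.655, 0, 0, 0, 1]
    - [-0.35, -0.065, -0.66, 0, 0, 0, 1]
    - [-0.4, -0.075, -0.665, 0, 0, 0, 1]
    - [-0.46, -0.085, -0.67, 0, 0, 0, 1]
    - [-0.5, -0.092, -0.68, 0, 0, 0, 1]
    - [-0.54, -0.1, -0.69, 0, 0, 0, 1]
    - [-0.54, -0.1, -0.69, 0, 0, 0, 1]

```text
time: 8.5
tool_pos: [0.5215, 0.0402, 0.208]
tcp_rot: [0.285, -3.126, -0.0]
wrist_force: [-0.7, -0.1, 0.2]
width: -0.001
grip_force: 0.0
```

```bash
python3 - <<'E'
from fit import *
s=bot.read_state();print(s["tool_pos"],s["wrist_force"])
a=bot.read_camera("scene")[90:300,170:350,::-1];b=bot.read_camera("wrist")[:,:,::-1]
cv2.imwrite("pics/c3.png",np.hstack([cv2.resize(a,(330,384)),b[:, 72:440]]))
E
```

```text
[0.52147088 0.0401573  0.207953  ] [-0.65492126 -0.08774963  0.20146328]
```

View pics/c3.png

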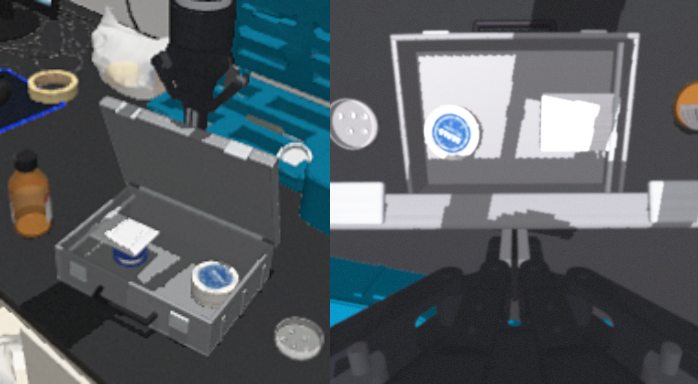

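The lid follows the fingers (about 70°). Before covering the flap I check its angle numerically.

```bash
python3 - <<'E'
from fit import *
for n in ["scene","wrist"]:
    bot.read_camera(n)
    m=bot.mark_of("flap_edge",n)[:1]; print(n,[(r["score"],r["at"][1]*512,r["at"][0]*384) for r in m])
    for f in (0,.15,.3): print(f,np.round(proj(n,pts([.465,.03,.183,f,1.2])["flap_edge"])[0],1))
    for k in ("tin_mid","spool_mid"): print(k,[np.round(atz(n,r["at"],.021 if k[0]=="t" else .013),3) for r in bot.mark_of(k,n)[:1]])
E
```

```text
scene [(0.61, 248.32, 222.4896)]
0 [250.1 222.3]
0.15 [249.8 218.6]
0.3 [248.9 214.6]
tin_mid [array([ 0.488, -0.035,  0.021])]
spool_mid [array([0.457, 0.081, 0.013])]
wrist [(0.77, 285.0816, 122.91839999999999)]
0 [282.8 123.5]
0.15 [285.  124.1]
0.3 [289.1 124.7]
tin_mid [array([ 0.492, -0.037,  0.021])]
spool_mid []
```

Emit:
servo_tool:
  series:
    - [-0.06, -0.011, -0.02, 0, 0, 0, 1]
    - [-0.115, -0.021, -0.04, 0, 0, 0, 1]
    - [-0.167, -0.031, -0.06, 0, 0, 0, 1]
    - [-0.215, -0.04, -0.09, 0, 0, 0, 1]
    - [-0.26, -0.048, -0.115, 0, 0, 0, 1]
    - [-0.3, -0.055, -0.145, 0, 0, 0, 1]
    - [-0.345, -0.064, -0.175, 0, 0, 0, 1]
    - [-0.383, -0.071, -0.205, 0, 0, 0, 1]
    - [-0.42, -0.078, -0.24, 0, 0, 0, 1]
    - [-0.46, -0.085, -0.28, 0, 0, 0, 1]
    - [-0.495, -0.092, -0.32, 0, 0, 0, 1]
    - [-0.53, -0.098, -0.36, 0, 0, 0, 1]
    - [-0.556, -0.103, -0.4, 0, 0, 0, 1]
    - [-0.582, -0.108, -0.44, 0, 0, 0, 1]
    - [-0.605, -0.112, -0.48, 0, 0, 0, 1]
    - [-0.628, -0.116, -0.52, 0, 0, 0, 1]
    - [-0.645, -0.12, -0.56, 0, 0, 0, 1]
    - [-0.66, -0.122, -0.6, 0, 0, 0, 1]
    - [-0.674, -0.125, -0.635, 0, 0, 0, 1]
    - [-0.674, -0.125, -0.635, 0, 0, 0, 1]

```text
time: 11.0
tool_pos: [0.421, 0.0215, 0.1125]
tcp_rot: [0.285, -3.127, -0.0]
wrist_force: [0.3, -0.1, 0.1]
width: 0.0
grip_force: 0.0
```

Emit:
servo_tool:
  series:
    - [-0.01, -0.002, -0.03, 0, 0, 0, 1]
    - [-0.02, -0.004, -0.06, 0, 0, 0, 1]
    - [-0.03, -0.006, -0.09, 0, 0, 0, 1]
    - [-0.035, -0.007, -0.115, 0, 0, 0, 1]
    - [-0.04, -0.008, -0.14, 0, 0, 0, 1]
    - [-0.045, -0.009, -0.16, 0, 0, 0, 1]
    - [-0.05, -0.01, -0.18, 0, 0, 0, 1]
    - [-0.05, -0.01, -0.195, 0, 0, 0, 1]
    - [-0.05, -0.01, -0.21, 0, 0, 0, 1]
    - [-0.05, -0.01, -0.225, 0, 0, 0, 1]
    - [-0.05, -0.01, -0.235, 0, 0, 0, 1]
    - [-0.05, -0.01, -0.245, 0, 0, 0, 1]
    - [-0.05, -0.01, -0.255, 0, 0, 0, 1]
    - [-0.05, -0.01, -0.265, 0, 0, 0, 1]
    - [-0.05, -0.01, -0.265, 0, 0, 0, 1]

```text
time: 12.5
tool_pos: [0.4145, 0.0201, 0.074]
tcp_rot: [0.285, -3.129, 0.0]
wrist_force: [-1.7, 0.1, 3.3]
width: 0.002
grip_force: 1.7
```

Emit:
servo_tool:
  series:
    - [0, 0, -0.007, 0, 0, 0, 1]
    - [0, 0, -0.014, 0, 0, 0, 1]
    - [0, 0, -0.02, 0, 0, 0, 1]
    - [0, 0, -0.02, 0, 0, 0, 1]
    - [0, 0, -0.02, 0, 0, 0, 1]

```text
time: 13.0
tool_pos: [0.4146, 0.0201, 0.0738]
tcp_rot: [0.285, -3.128, -0.0]
wrist_force: [-12.1, -0.8, 27.8]
width: 0.004
grip_force: 13.8
```

Solid stop at the shut height. Back off.

Emit:
servo_tool:
  series:
    - [0, 0, 0.02, 0, 0, 0, 1]
    - [0, 0, 0.1, 0, 0, 0, 1]
    - [0, 0, 0.4, 0, 0, 0, 1]
    - [0, 0, 0.8, 0, 0, 0, 1]
    - [0, 0, 0.95, 0, 0, 0, 1]
    - [0, 0, 0.95, 0, 0, 0, 1]

```text
time: 13.6
tool_pos: [0.4186, 0.02, 0.2198]
tcp_rot: [-0.284, 3.117, -0.002]
wrist_force: [0.2, 0.1, 0.2]
width: 0.001
grip_force: 0.0
```

```bash
python3 - <<'E'
from fit import *
s=bot.read_state();print(s["tool_pos"],s["wrist_force"])
a=bot.read_camera("scene")[150:300,170:350,::-1];b=bot.read_camera("wrist")[:,:,::-1]
cv2.imwrite("pics/c4.png",np.hstack([cv2.resize(a,(430,358)),cv2.resize(b[:, 72:440],(343,358))]))
print([(n,o,np.round(atz(n,r["at"],z),3)) for n in["scene"] for o,z in dict(lid_edge=.074,bottle_mid=.065,dish_mid=.007).items() for r in bot.mark_of(o,n)[:1]],pts([.465,.03,.183,0,0])["lid_edge"])
E
```

```text
[0.41858224 0.02003368 0.21981023] [0.18161755 0.14992573 0.18313813]
[('scene', 'lid_edge', array([0.385, 0.017, 0.074])), ('scene', 'bottle_mid', array([0.405, 0.251, 0.065])), ('scene', 'dish_mid', array([ 0.495, -0.173,  0.007]))] [0.37846941 0.01398573 0.074     ]
```

View pics/c4.png

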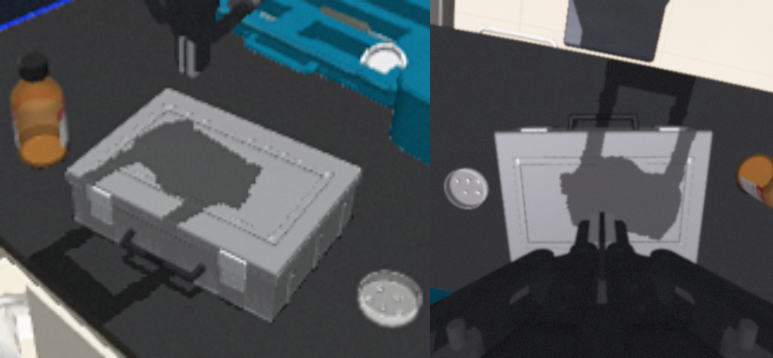

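The lid is shut (scene crop about 215,180), the bottle and dish are where they were, and the robot is clear of everything.

```bash
python3 -c "
from workcell import bot
print(bot.finish_job())"
```

```text
the job is handed in; nothing more can be done
None
```

I pushed the flap flat over the spool first, then swung the lid slowly shut onto its stop; the tin, spool, bottle and dish stayed in place as far as the cameras showed, and I handed the job in at about 14 s.

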